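Free the slicer carriage, run it home and lock it

ROBOT

A 6-joint arm with a two-finger parallel gripper is mounted at the origin on a cart in front of the work surface, level with it; the furniture and walls round the work are solid. World frame = base frame: x ahead of the robot, y to its left, z up, the work surface at z = 0. Lengths are in mm, angles in rad, forces in N, time in s.
With the tool pointing down it reaches from about 250 to 775 mm from the base axis. Payload 8.9 kg.
Tool frame: the origin (TCP) lies at the very end of the fingers, on their centre line; the grasp point (between the pads) lies robot.tcp_to_grasp behind it (robot.tcp_to_grasp is the distance from the TCP to the grasp point, in mm); x points along the fingers, y is the direction in which the jaws open and shut, and the axes are right-handed (so a half turn about x gives the same grasp; the last joint's range is limited). The gripper opens to 85 mm and grips with 20 to 120 N. Pads are 22 mm wide; open, the fingers measure 114 mm over their backs; the gripper's body (76 mm by 85 mm) begins 54 mm behind the grasp point. The pads swing forward as they close: fully open they stand 13 mm farther back than shut.
Start: joints at [1.16, 0.291, -0.153, 1.127, 0, 1.431], TCP at [140.939, 505.727, 231.305] pointing down, gripper open.
Joint ranges: [-2.52, 2.52], [-0.91, 1.74], [-1.3, 1.37], [-1.96, 2.02], [-1.52, 1.47], [-3.14, 3.14]. Speed limits (rad/s): [2.22, 2.22, 2.79, 3.14, 3.14, 3.14].

INTERFACE

Orientations are given as [roll, pitch, yaw] about the fixed x, y, z axes, in that order (R = Rz(yaw) Ry(pitch) Rx(roll)).
In Python, from bench import get_state, viewer, robot gives the robot as it stands.
- The arm moves only by the tool jog_arm, never from a script. Its argument "increments" is a list that holds one entry, the list of rows, each a list of 5 numbers: the opening, from 0 (shut) to 1 (fully open), then the shift along the tool's x, y, z in m, then the turn about the tool's x in degrees. A call has 1 to 8 rows; each row shifts and turns the pose as measured when the row begins, along the tool's axes as they then stand; what a row does not reach is not made up. A row lasts 1/10 s, in which the tool goes at most 50 mm and 8.59 degrees, less where a joint would pass 70% of its speed; a pose out of reach is approached as far as the arm can. A call with a gripper value outside its range is refused whole. The fingers move at their own pace and stop on an object; "newtons" is the grip in N (left out, the last holds). Time passes only in rows, so rows that do not move let the fingers close. It gives the time, the measured TCP pose, the force and the opening at its end, in the units of the state.
- get_state(): the state, without advancing time (a new reading comes with each control period).
- viewer.snapshot(name): name is "scene" or "top"; returns the picture (384x512x3 uint8, blue, green, red); there is no depth.
- viewer.camera_model(name): a dict with "fx", "fy", "cx", "cy" (pixels), "D" ([k1, k2, p1, p2, k3] as OpenCV has them; the pictures are not rectified), "T" (4x4, takes a point from camera to world coordinates). Camera axes: x right, y down, z forward; pixel columns grow to the right and rows downward; lengths in mm; the calibration is good to about 2 mm. A picture is of the moment at which its call begins. camera_model takes no time and is no camera call.
- robot.close_job(): hands the job in, once; it reports no verdict.
The state is a dict: "time_s": time; "joints": joint angles; "dq": joint speeds; "tau": joint torques, N m; "position": TCP position; "tool_rot": TCP orientation; "contact_force": force on the tool from outside, world axes, zero at the start; "wrist_torque": the same for the moment, N m; "opening": opening from 0.0 (shut) to 1.0 (fully open).
Only numpy, scipy, OpenCV 4.12 (cv2) and the standard library are available. Lean on these libraries where they do the work, as an engineer would, in place of code of your own. Each camera call takes 0.05 s, during which the arm holds its last target.

TASK

The carriage of the food slicer is gummed fast on its rail. Push it by its black handle to the left along the rail until it breaks loose, and ease it gently on until it is fully home against the stop hidden inside the base. Then press the round lock knob on the carriage all the way down so that it is locked for cleaning, without ramming the stop or forcing the lock and leaving the jar, the mug and the food tub where they are.

Things in the scene. Friction and masses are not known exactly. Their poses are not given: they have to be found in the camera images.
- slicer: electric food slicer, does not move. Aluminium base 340 mm along y, 238 mm along x, its top 44 mm high; white motor housing and round blade on its far side (all at x > 5 mm in the slicer's frame, up to 205 mm high). Origin: under the middle of the machine at worktop level; +y: the way home for the carriage (left as seen by the robot), along the rail; z up
- carriage: aluminium carriage that slides on the base along the slicer's y axis only; deck 115 mm along x, 140 mm along y, deck top 54 mm above the worktop. Origin: middle of the deck's underside, axes parallel to the slicer's. It stays where it is left. Pressing it or its lock pin against the machine with more than 30 N does damage
- rail (a point): middle of the steel guide rail, a 12 mm rod along y at the near edge of the base. The carriage starts stuck on it: a push of about 9 to 17 N is needed for the first 3 to 28 mm, then it breaks loose and slides with 1 to 4 N. A hidden rubber-faced stop inside the base halts it 82 to 122 mm from its start; nothing outside shows where, but it feels firm at once
- handle (a point): middle of the grip of the carriage's black handle, an upright rounded block 40 mm along x, 26 mm along y, from the deck to 116 mm above the worktop; this point is 98 mm above the worktop. It stands at the trailing (-y) end of the carriage, 100 mm from the lock knob in y. A pusher plate, 47 mm above the deck at most, begins 11 mm beyond its far (+x) side
- lock_top (a point): middle of the top of the lock knob, a round black mushroom knob of 28 mm diameter on a steel plunger, at the leading (+y) end of the carriage; 94 mm above the worktop when up, 82 mm when fully down
- lock (a joint): how far the lock knob is pressed down, in m: 0 up, 0.012 fully down. It moves with 3 to 4 N and stays where it is left. Its pin enters its socket in the base only while the carriage stands at the stop; some mm short of it, or anywhere else, it goes down about 3 mm and lands on solid steel
- jar_mustard: mustard jar, 68 mm diameter, 112 mm high, standing to the right of the slicer; origin under its middle
- mug_floral: white mug, 89 x 122 mm over the handle, 94 mm high, standing to the left of the slicer; origin under its middle
- blue_tub: food tub with blue lid, 109 x 149 mm, 60 mm high, standing to the left of the slicer; origin under its middle

How it is judged:
By the outcome, as a careful person would: the job done as asked, in the order asked, and still so for the second after the job is handed in, with the robot touching nothing.
It also fails if it takes over 45 s, if anything falls off the work surface, if the arm or the gripper's body presses on something with over 40 N, if the wrist force passes 120 N, or if a joint passes its speed limit or range.

## Working session

There is one attempt and no reset: what is moved stays moved. The work goes in short steps, Python scripts to look and compute and a tool call to move; the robot and the scene stay as the last step left them, time stands still between calls to the robot, and variables do not carry over. Pictures are saved under pics/ and viewed, and the job is handed in when it is done.

Besides the shell and the picture viewer there is one more tool, called after "Emit:" as name(argument=value, ...), one argument or row to a line, values as JSON. jog_arm: Moves the arm, as the interface text tells. Its arguments: {"type":"object","properties":{"increments":{"type":"array","items":{"type":"array","items":{"type":"array","items":{"type":"number"}}}},"newtons":{"type":"number"}},"required":["increments"]}

```bash
mkdir -p pics; ls; python3 - <<'E'
from bench import get_state, viewer, robot
import cv2, json
s=get_state(); print(s)
for n in ("scene","top"):
    cv2.imwrite(f"pics/{n}0.png",viewer.snapshot(n)); c=viewer.camera_model(n); print(n,c)
print(robot.tcp_to_grasp)
E
```

```text
pics
{'time_s': 0.0, 'joints': array([ 1.15970056e+00,  2.91289990e-01, -1.54139454e-01,  1.12668577e+00,
       -3.74716772e-06,  1.43147690e+00]), 'dq': array([ 0.00085376, -0.00048383, -0.00027506,  0.00154557,  0.00178811,
        0.00183462]), 'tau': array([ 5.69568383e-04, -5.37137961e+01,  3.31375158e+01,  1.55934884e-02,
       -1.66225650e-04, -2.36977030e-05]), 'position': array([140.76201032, 505.32007189, 230.7223568 ]), 'tool_rot': array([-1.70727462,  1.56947743, -1.97905095]), 'contact_force': array([ 0.53679207, -0.00348731,  0.37733323]), 'wrist_torque': array([-0.03020641, -0.01754466, -0.03172322]), 'opening': 0.9944845760246621}
scene {'fx': 381.47186117002803, 'fy': 381.47186117002803, 'cx': 245.01205366964786, 'cy': 190.89086351961618, 'D': array([0.03889196, 0.        , 0.        , 0.        , 0.        ]), 'T': array([[ 8.17786448e-01, -3.73435054e-01,  4.37917328e-01,
         5.36010834e+01],
       [-5.75518892e-01, -5.28216224e-01,  6.24312122e-01,
        -6.53611387e+02],
       [-1.82499358e-03, -7.62583688e-01, -6.46886998e-01,
         8.44676853e+02],
       [ 0.00000000e+00,  0.00000000e+00,  0.00000000e+00,
         1.00000000e+00]])}
top {'fx': 453.50916428280544, 'fy': 453.50916428280544, 'cx': 262.96384184544763, 'cy': 192.5295374115766, 'D': array([-0.16994591,  0.        ,  0.        ,  0.        ,  0.        ]), 'T': array([[ 2.11395775e-02, -9.98773847e-01,  4.47651774e-02,
         4.87295977e+02],
       [-9.99755475e-01, -2.08273181e-02,  7.43050032e-03,
         8.74207901e+01],
       [-6.48905080e-03, -4.49113088e-02, -9.98969903e-01,
         1.38277027e+03],
       [ 0.00000000e+00,  0.00000000e+00,  0.00000000e+00,
         1.00000000e+00]])}
18.700000000000003
```

View pics/scene0.png

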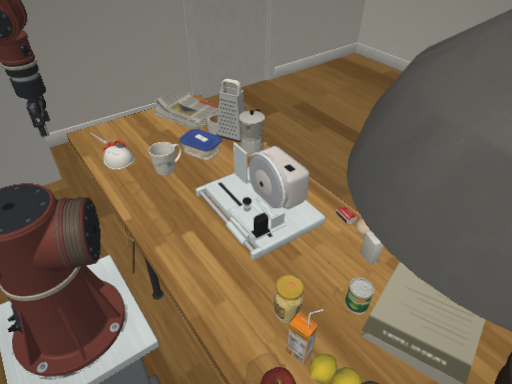

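View pics/top0.png

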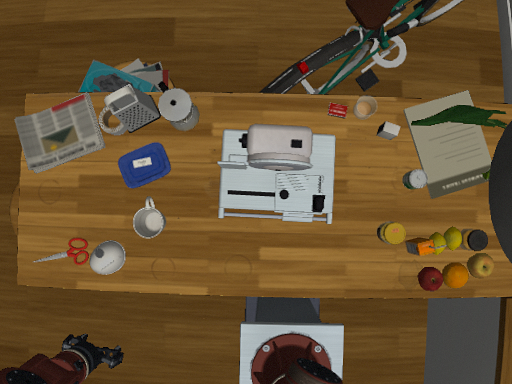

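```bash
python3 - <<'E'
import cv2
a=cv2.imread("pics/top0.png")[130:300,190:390]; cv2.imwrite("pics/topc.png",cv2.resize(a,None,fx=3.5,fy=3.5,interpolation=cv2.INTER_CUBIC))
a=cv2.imread("pics/scene0.png")[120:300,150:400]; cv2.imwrite("pics/scc.png",cv2.resize(a,None,fx=3.2,fy=3.2,interpolation=cv2.INTER_CUBIC))
E
```

```text
(no output)
```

View pics/topc.png

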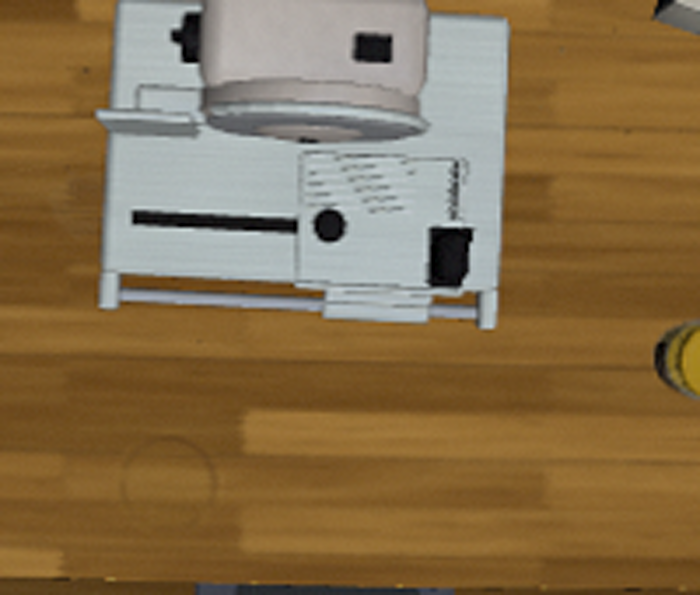

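View pics/scc.png

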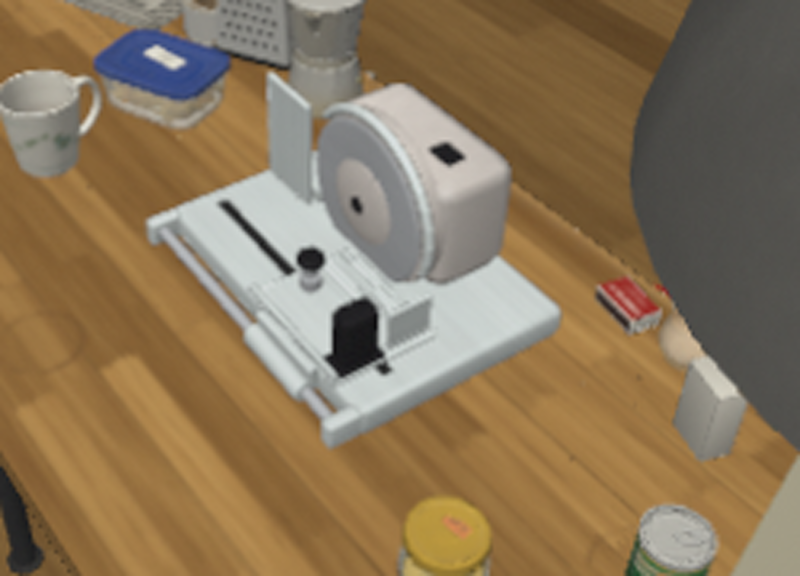

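```bash
cat > h.py <<'E'
from bench import get_state, viewer, robot
import cv2, numpy as np
def ray(n,u,v):
    c=viewer.camera_model(n);K=np.array([[c['fx'],0,c['cx']],[0,c['fy'],c['cy']],[0,0,1]])
    p=cv2.undistortPoints(np.array([[[u,v]]],float),K,c['D'])[0,0]
    T=c['T'];return T[:3,3],T[:3,:3]@np.array([p[0],p[1],1])
def atz(n,u,v,z):
    o,d=ray(n,u,v);return o+d*(z-o[2])/d[2]
def tc(u,v):return 190+u/3.5-.36,130+v/3.5-.36
def sc(u,v):return 150+u/3.2-.34,120+v/3.2-.34
E
python3 - <<'E'
from h import *
for nm,t,s,z in (("knob",(330,225),(311,257),94),("handle",(449,255),(356,307),116)):
    print(nm,atz("top",*tc(*t),z).round(1),atz("scene",*sc(*s),z).round(1))
for nm,t,z in (("railL",(118,296),30),("railR",(480,313),30),("baseFL",(105,272),44),("baseFR",(498,290),44),("BL",(118,2),44),("BR",(508,18),44),("slotL",(132,217),44),("slotR",(296,226),44),("deckFL",(296,284),54),("deckBL",(300,153),54),("deckBR",(467,158),54),("deckFR",(463,290),54)):
    print(nm,atz("top",*tc(*t),z).round(1))
print("jar",atz("top",392,233,112))
E
```

```text
knob [542.3  37.3  94. ] [542.3  33.8  94. ]
handle [519.4 -57.5 116. ] [522.2 -61.2 116. ]
railL [480.6 214.4  30. ]
railR [472.5 -94.8  30. ]
baseFL [500.7 224.6  44. ]
baseFR [ 492.4 -107.9   44. ]
BL [731.2 219.7  44. ]
BR [ 724.6 -113.7   44. ]
slotL [547.7 202.8  44. ]
slotR [543.   64.1  44. ]
deckFL [494.   63.2  54. ]
deckBL [604.   62.1  54. ]
deckBR [602.8 -78.6  54. ]
deckFR [491.8 -76.9  54. ]
jar [ 437.13662228 -270.98171479  112.        ]
```

```bash
cat >> h.py <<'E'
from scipy.spatial.transform import Rotation as Ro
def R(): return Ro.from_euler('xyz',get_state()['tool_rot']).as_matrix()
def plan(target,yaw_y=None):
    """shift in tool axes (m) to target; turn about tool x (deg) so tool y is along world heading yaw_y (deg)"""
    s=get_state();M=R();print("t",s['time_s'],"pos",s['position'].round(1),"F",s['contact_force'].round(1),"open",s['opening'])
    print("toolx",M[:,0].round(3),"tooly",M[:,1].round(3),"toolz",M[:,2].round(3))
    print("shift",(M.T@(np.array(target)-s['position'])/1000).round(4))
    print("heading of tooly",np.degrees(np.arctan2(M[1,1],M[0,1])).round(2),"joints",s['joints'].round(3))
E
python3 -c "
from h import *
plan([521,-110,231])"
```

```text
t 0.1 pos [140.8 505.4 230.8] F [0.8 0.3 0.1] open 0.9982746550623374
toolx [-0.001 -0.001 -1.   ] tooly [ 0.268  0.963 -0.001] toolz [ 0.963 -0.268 -0.   ]
shift [ 3.000e-04 -4.907e-01  5.315e-01]
heading of tooly 74.43 joints [ 1.16   0.291 -0.154  1.127  0.     1.431]
```

Emit:
jog_arm(
  increments=[
    [[0, 0, -0.032, 0.035, 0], [0, 0, -0.032, 0.035, 0], [0, 0, -0.032, 0.035, 0], [0, 0, -0.032, 0.035, 0], [0, 0, -0.032, 0.035, 0], [0, 0, -0.032, 0.035, 0], [0, 0, -0.032, 0.035, 0], [0, 0, -0.032, 0.035, 0]],
  ],
  newtons=40,
)

```text
time_s: 0.9
position: [345.1, 176.5, 228.6]
tool_rot: [-2.13, 1.569, -2.391]
contact_force: [0.9, 1.8, -0.0]
opening: -0.004
```

Emit:
jog_arm(
  increments=[
    [[0, 0, -0.032, 0.035, 0], [0, 0, -0.032, 0.035, 0], [0, 0, -0.032, 0.035, 0], [0, 0, -0.032, 0.035, 0], [0, 0, -0.032, 0.035, 0], [0, 0, -0.032, 0.035, 0]],
  ],
)

```text
time_s: 1.5
position: [501.6, -75.3, 228.3]
tool_rot: [-2.638, 1.57, -2.901]
contact_force: [0.3, 0.9, -0.1]
opening: 0.002
```

```bash
python3 -c "
from h import *
plan([521,-115,231])"
```

```text
t 1.5 pos [501.6 -75.3 228.3] F [ 0.3  0.9 -0.1] open 0.0024412614587756586
toolx [-0.001 -0.    -1.   ] tooly [ 0.259  0.966 -0.001] toolz [ 0.966 -0.259 -0.001]
shift [-0.0027 -0.0333  0.029 ]
heading of tooly 74.97 joints [-2.930e-01  2.600e-01 -2.040e-01  1.108e+00 -1.000e-03 -3.000e-02]
```

Emit:
jog_arm(
  increments=[
    [[0, 0, -0.033, 0.029, 0], [0, 0, 0, 0, 8.5], [0, 0, 0, 0, 8.5], [0, 0, 0, 0, 8.5], [0, 0, 0, 0, 8.5], [0, 0, 0, 0, 8.5], [0, 0, 0, 0, 8.5], [0, 0, 0, 0, 8.5]],
  ],
)

```text
time_s: 2.3
position: [522.6, -123.8, 223.7]
tool_rot: [-1.958, 1.564, 3.007]
contact_force: [0.2, -0.2, -0.0]
opening: 0.002
```

Emit:
jog_arm(
  increments=[
    [[0, 0, 0, 0, 8.5], [0, 0, 0, 0, 8.5], [0, 0, 0, 0, 0]],
  ],
)

```text
time_s: 2.6
position: [521.9, -123.5, 222.6]
tool_rot: [-1.716, 1.562, 2.947]
contact_force: [0.1, 0.8, -0.5]
opening: 0.005
```

```bash
python3 -c "
from h import *
plan([519.5,-115,90])
cv2.imwrite('pics/s1.png',viewer.snapshot('scene')[100:300,150:400].repeat(3,0).repeat(3,1))
cv2.imwrite('pics/t1.png',viewer.snapshot('top')[100:300,190:440].repeat(3,0).repeat(3,1))"
```

```text
t 2.6 pos [ 521.9 -123.5  222.6] F [ 0.1  0.8 -0.5] open 0.004866996418201188
toolx [-0.009  0.002 -1.   ] tooly [ 0.999 -0.049 -0.009] toolz [-0.049 -0.999 -0.001]
shift [ 0.1326 -0.0016 -0.0082]
heading of tooly -2.81 joints [-0.368  0.325 -0.129  1.126 -0.002  1.252]
```

View pics/s1.png

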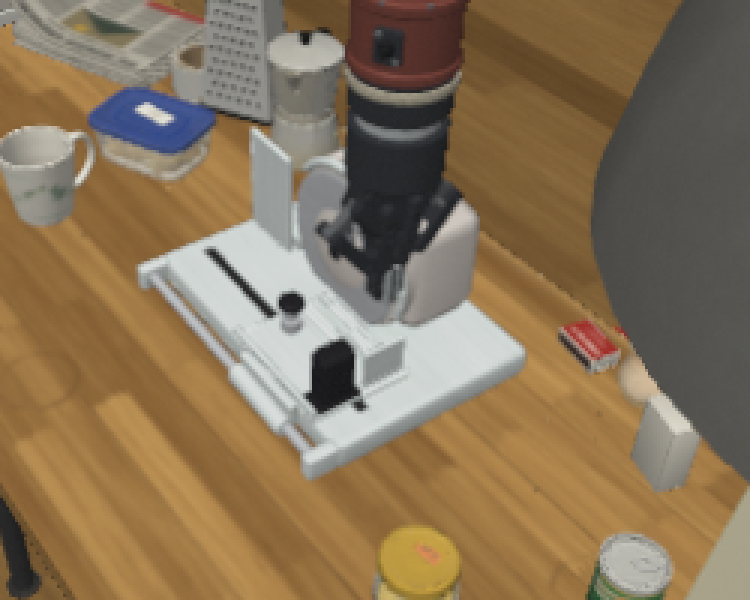

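View pics/t1.png

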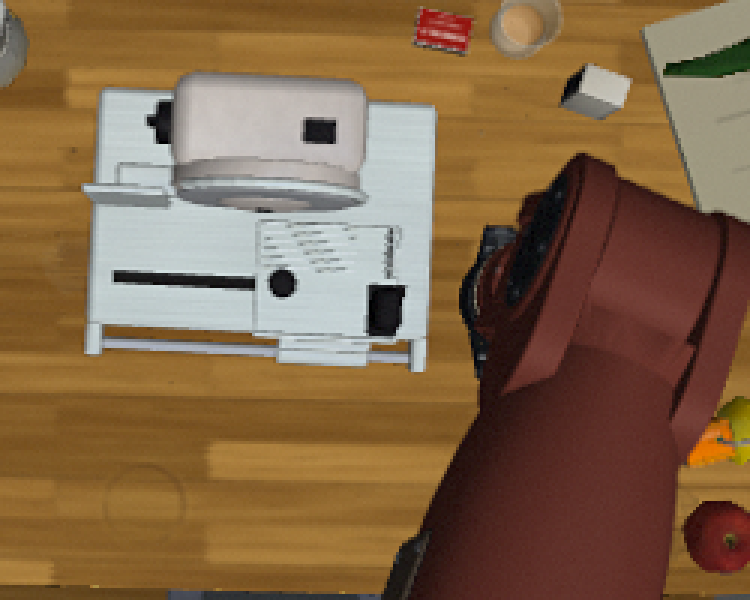

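Emit:
jog_arm(
  increments=[
    [[0, 0.03, 0, 0, -1.3], [0, 0.03, 0, 0, 0], [0, 0.03, 0, 0, 0], [0, 0.03, 0, 0, 0], [0, 0.01, 0, 0, 0], [0, 0, 0, 0, 0]],
  ],
)

```text
time_s: 3.3
position: [522.2, -123.8, 89.8]
tool_rot: [-1.656, 1.565, 3.061]
contact_force: [0.1, -0.7, 0.5]
opening: -0.002
```

```bash
python3 -c "
from h import *
plan([519.5,-95,90])"
```

```text
t 3.3 pos [ 522.2 -123.8   89.8] F [ 0.1 -0.7  0.5] open -0.002257311890535903
toolx [-0.005  0.    -1.   ] tooly [ 1.     0.005 -0.005] toolz [ 0.005 -1.    -0.   ]
shift [-0.0002 -0.0025 -0.0288]
heading of tooly 0.27 joints [-0.368  0.438 -0.335  0.803 -0.002  1.198]
```

Emit:
jog_arm(
  increments=[
    [[0, 0, -0.002, -0.015, 1.0], [0, 0, 0, -0.01, 0], [0, 0, 0, 0, 0]],
  ],
)

```text
time_s: 3.6
position: [522.0, -98.8, 92.8]
tool_rot: [-1.249, 1.568, -2.829]
contact_force: [-0.4, -0.4, -0.2]
opening: 0.002
```

```bash
python3 -c "
from h import *
plan([519.5,-85,90])"
```

```text
t 3.6 pos [522.  -98.8  92.8] F [-0.4 -0.4 -0.2] open 0.002397097777296187
toolx [-0.002 -0.001 -1.   ] tooly [ 1.    -0.009 -0.002] toolz [-0.009 -1.     0.001]
shift [ 0.0028 -0.0026 -0.0138]
heading of tooly -0.52 joints [-3.240e-01  4.240e-01 -3.500e-01  7.990e-01 -1.000e-03  1.256e+00]
```

Emit:
jog_arm(
  increments=[
    [[0, 0.003, 0, -0.005, 1], [0, 0, 0, -0.003, 0], [0, 0, 0, -0.002, 0]],
  ],
)

```text
time_s: 3.9
position: [523.9, -89.2, 91.5]
tool_rot: [0.523, 1.568, -1.075]
contact_force: [-0.3, 0.4, 0.4]
opening: 0.002
```

Emit:
jog_arm(
  increments=[
    [[0, 0, 0, -0.002, 0], [0, 0, 0, -0.002, 0]],
  ],
)

```text
time_s: 4.1
position: [524.2, -85.3, 91.7]
tool_rot: [0.498, 1.568, -1.099]
contact_force: [-2.0, -9.1, 1.2]
opening: -0.003
```

Emit:
jog_arm(
  increments=[
    [[0, 0, 0, -0.002, 0], [0, 0, 0, -0.002, 0]],
  ],
)

```text
time_s: 4.3
position: [524.2, -84.9, 91.8]
tool_rot: [0.082, 1.56, -1.518]
contact_force: [-2.1, -11.8, -1.6]
opening: -0.0
```

Emit:
jog_arm(
  increments=[
    [[0, 0, 0, -0.002, 0], [0, 0, 0, -0.002, 0], [0, 0, 0, -0.0025, 0]],
  ],
)

```text
time_s: 4.6
position: [524.1, -84.8, 91.9]
tool_rot: [-0.011, 1.547, -1.614]
contact_force: [-2.4, -9.4, -0.4]
opening: 0.001
```

```bash
python3 -c "
from h import *
plan([519.5,-85,90])"
```

```text
t 4.6 pos [524.1 -84.8  91.9] F [-2.4 -9.4 -0.4] open 0.0012736488141180148
toolx [-0.001 -0.024 -1.   ] tooly [ 0.999 -0.033 -0.   ] toolz [-0.033 -0.999  0.024]
shift [ 0.002  -0.0046  0.0003]
heading of tooly -1.89 joints [-0.284  0.42  -0.359  0.787 -0.023  1.32 ]
```

Emit:
jog_arm(
  increments=[
    [[0, 0, 0, -0.0035, 0], [0, 0, 0, -0.0035, 0]],
  ],
)

```text
time_s: 4.8
position: [524.1, -82.7, 92.0]
tool_rot: [-0.03, 1.537, -1.637]
contact_force: [-3.1, -11.7, -0.2]
opening: -0.0
```

```bash
python3 -c "
from h import *
plan([519.5,-85,90])"
```

```text
t 4.8 pos [524.1 -82.7  92. ] F [ -3.1 -11.7  -0.2] open -0.00023914019082577116
toolx [-0.002 -0.034 -0.999] tooly [ 0.999 -0.037 -0.001] toolz [-0.036 -0.999  0.034]
shift [ 0.0021 -0.0045  0.0024]
heading of tooly -2.09 joints [-0.274  0.419 -0.36   0.785 -0.033  1.333]
```

Emit:
jog_arm(
  increments=[
    [[0, 0, 0, -0.006, 0], [0, 0, 0, -0.006, 0]],
  ],
)

```text
time_s: 5.0
position: [524.3, -76.2, 92.1]
tool_rot: [-0.039, 1.526, -1.651]
contact_force: [-2.7, -12.9, 1.5]
opening: 0.003
```

```bash
python3 -c "
from h import *
plan([519.5,-85,90])"
```

```text
t 5.0 pos [524.3 -76.2  92.1] F [ -2.7 -12.9   1.5] open 0.0032081410493161057
toolx [-0.004 -0.045 -0.999] tooly [ 0.999 -0.041 -0.002] toolz [-0.041 -0.998  0.045]
shift [ 0.0026 -0.0044  0.0089]
heading of tooly -2.33 joints [-0.255  0.418 -0.362  0.783 -0.044  1.356]
```

Emit:
jog_arm(
  increments=[
    [[0, 0, 0, -0.007, 0], [0, 0, 0, -0.007, 0]],
  ],
)

```text
time_s: 5.2
position: [524.8, -63.5, 91.7]
tool_rot: [-0.037, 1.523, -1.651]
contact_force: [0.1, -1.7, 0.9]
opening: -0.002
```

Emit:
jog_arm(
  increments=[
    [[0, 0, 0, -0.007, 0], [0, 0, 0, -0.006, 0]],
  ],
)

```text
time_s: 5.4
position: [525.5, -49.5, 91.2]
tool_rot: [-0.034, 1.523, -1.648]
contact_force: [0.1, -1.4, 1.0]
opening: -0.002
```

```bash
python3 -c "
from h import *
plan([519.5,-85,90])"
```

```text
t 5.4 pos [525.5 -49.5  91.2] F [ 0.1 -1.4  1. ] open -0.001996119334970427
toolx [-0.004 -0.047 -0.999] tooly [ 0.999 -0.043 -0.002] toolz [-0.043 -0.998  0.047]
shift [ 0.0029 -0.0045  0.0356]
heading of tooly -2.45 joints [-0.203  0.417 -0.366  0.781 -0.047  1.41 ]
```

Emit:
jog_arm(
  increments=[
    [[0, 0, 0, -0.006, 0], [0, 0, 0, -0.006, 0], [0, 0, 0, -0.006, 0], [0, 0, 0, -0.006, 0], [0, 0, 0, -0.005, 0], [0, 0, 0, -0.004, 0]],
  ],
)

```text
time_s: 6.0
position: [527.0, -12.8, 89.5]
tool_rot: [-0.034, 1.524, -1.646]
contact_force: [-0.5, -1.9, 1.6]
opening: -0.001
```

Emit:
jog_arm(
  increments=[
    [[0, 0, 0, -0.0025, 0], [0, 0, 0, -0.0025, 0]],
  ],
)

```text
time_s: 6.2
position: [527.2, -7.1, 89.2]
tool_rot: [-0.036, 1.524, -1.648]
contact_force: [-0.1, -2.9, 1.8]
opening: 0.004
```

Emit:
jog_arm(
  increments=[
    [[0, 0, 0, -0.0025, 0], [0, 0, 0, -0.0025, 0]],
  ],
)

```text
time_s: 6.4
position: [527.5, -1.8, 88.9]
tool_rot: [-0.035, 1.524, -1.647]
contact_force: [-0.5, -1.5, 1.0]
opening: -0.001
```

Emit:
jog_arm(
  increments=[
    [[0, 0, 0, -0.0025, 0], [0, 0, 0, -0.0025, 0]],
  ],
)

```text
time_s: 6.6
position: [527.6, 3.4, 88.7]
tool_rot: [-0.037, 1.524, -1.65]
contact_force: [-1.0, -1.6, 1.4]
opening: 0.0
```

Emit:
jog_arm(
  increments=[
    [[0, 0, 0, -0.0025, 0], [0, 0, 0, -0.002, 0]],
  ],
)

```text
time_s: 6.8
position: [527.8, 8.3, 88.4]
tool_rot: [-0.038, 1.524, -1.65]
contact_force: [-0.2, -0.8, 1.5]
opening: 0.002
```

Emit:
jog_arm(
  increments=[
    [[0, 0, 0, -0.002, 0], [0, 0, 0, -0.002, 0]],
  ],
)

```text
time_s: 7.0
position: [528.0, 12.5, 88.2]
tool_rot: [-0.039, 1.523, -1.651]
contact_force: [-1.9, -9.3, 3.0]
opening: -0.002
```

Emit:
jog_arm(
  increments=[
    [[0, 0, 0, -0.002, 0], [0, 0, 0, -0.002, 0]],
  ],
)

```text
time_s: 7.2
position: [528.0, 12.5, 88.4]
tool_rot: [-0.036, 1.514, -1.651]
contact_force: [-1.5, -15.2, 1.6]
opening: 0.003
```

Emit:
jog_arm(
  increments=[
    [[0, 0, 0, -0.002, 0], [0, 0, 0, -0.002, 0]],
  ],
)

```text
time_s: 7.4
position: [527.9, 12.2, 88.5]
tool_rot: [-0.036, 1.504, -1.653]
contact_force: [-1.6, -13.1, 2.4]
opening: -0.001
```

Emit:
jog_arm(
  increments=[
    [[0, 0, 0, 0.008, 0], [0, 0, 0, 0.012, 0], [0, -0.03, 0, 0, 0], [0, -0.03, 0, 0, 0], [0, 0, 0, 0, 0]],
  ],
)

```text
time_s: 7.9
position: [526.2, -5.6, 150.4]
tool_rot: [-0.082, 1.507, -1.7]
contact_force: [0.6, -0.0, 0.5]
opening: -0.001
```

```bash
python3 -c "
from h import *
plan([544.5,133,130])
cv2.imwrite('pics/s2.png',cv2.resize(viewer.snapshot('scene')[100:300,150:400],None,fx=3.2,fy=3.2,interpolation=2))
cv2.imwrite('pics/t2.png',cv2.resize(viewer.snapshot('top')[100:300,190:440],None,fx=3.2,fy=3.2,interpolation=2))"
```

```text
t 7.9 pos [526.2  -5.6 150.4] F [ 0.6 -0.   0.5] open -0.0013651791031968387
toolx [-0.008 -0.063 -0.998] tooly [ 0.999 -0.047 -0.005] toolz [-0.047 -0.997  0.063]
shift [ 0.0115  0.0118 -0.1403]
heading of tooly -2.71 joints [-0.11   0.359 -0.28   0.933 -0.064  1.508]
```

View pics/s2.png

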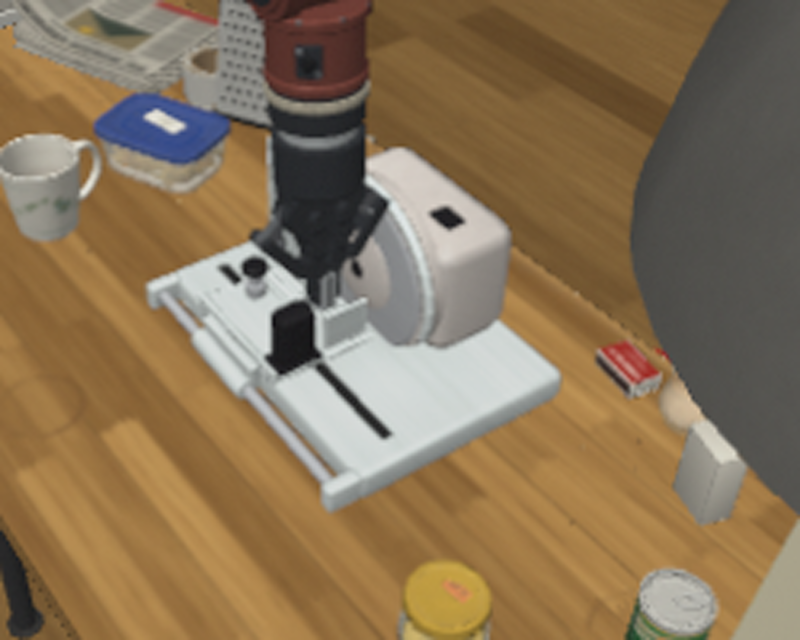

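View pics/t2.png

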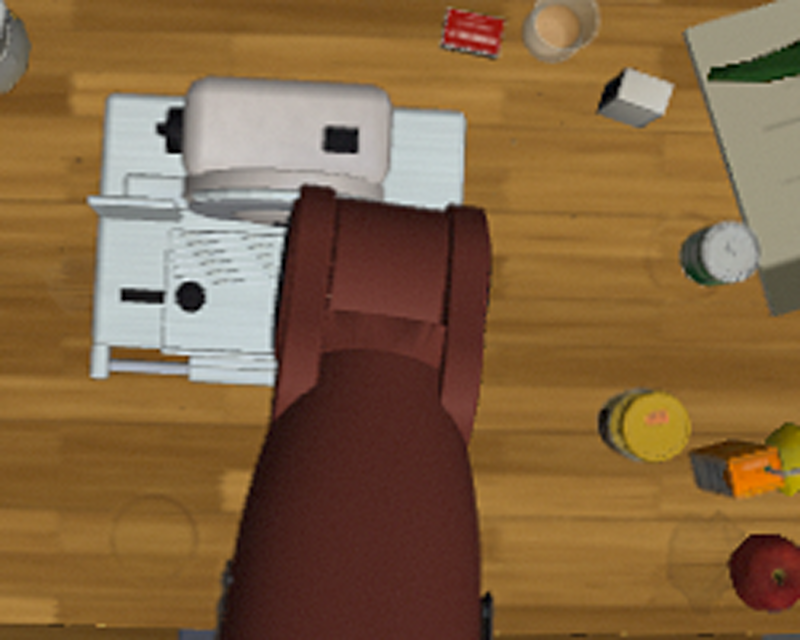

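```bash
python3 -c "
from h import *
print(atz('scene',150+255/3.2-.34,100+267/3.2-.34,94),atz('top',190+190/3.2-.34,100+296/3.2-.34,94))"
```

```text
[543.52157563 129.76839148  94.        ] [545.27353687 136.66049683  94.        ]
```

Emit:
jog_arm(
  increments=[
    [[0, 0, 0, -0.03, 0], [0, 0, 0, -0.03, 0], [0, 0, 0, -0.03, 0], [0, 0, 0, -0.03, 0], [0, 0, 0.006, -0.018, 0], [0, 0, 0.006, 0, 0], [0, 0, 0, 0, 0]],
  ],
)

```text
time_s: 8.7
position: [539.3, 134.0, 130.0]
tool_rot: [-0.313, 1.504, -1.932]
contact_force: [-0.3, -0.2, -0.4]
opening: 0.001
```

```bash
python3 -c "
from h import *
plan([544.5,133,100])"
```

```text
t 8.7 pos [539.3 134.  130. ] F [-0.3 -0.2 -0.4] open 0.0012805584785874516
toolx [-0.023 -0.062 -0.998] tooly [ 0.999 -0.05  -0.02 ] toolz [-0.048 -0.997  0.063]
shift [ 0.0299  0.0059 -0.0012]
heading of tooly -2.84 joints [ 0.146  0.453 -0.191  0.959 -0.058  1.767]
```

Emit:
jog_arm(
  increments=[
    [[0, 0.013, 0.003, -0.001, 0], [0, 0.01, 0.003, 0, 0], [0, 0.003, 0, 0, 0], [0, 0, 0, 0, 0]],
  ],
)

```text
time_s: 9.1
position: [543.7, 129.7, 99.8]
tool_rot: [-0.355, 1.502, -1.978]
contact_force: [0.9, 1.0, -0.1]
opening: -0.003
```

```bash
python3 -c "
from h import *
plan([544.5,133,94])
cv2.imwrite('pics/s3.png',cv2.resize(viewer.snapshot('scene')[120:250,150:330],None,fx=4.4,fy=4.4,interpolation=2))"
```

```text
t 9.1 pos [543.7 129.7  99.8] F [ 0.9  1.  -0.1] open -0.003258056519063596
toolx [-0.027 -0.063 -0.998] tooly [ 0.998 -0.053 -0.024] toolz [-0.051 -0.997  0.064]
shift [ 0.0056  0.0008 -0.0037]
heading of tooly -3.02 joints [ 0.137  0.491 -0.217  0.898 -0.058  1.761]
```

View pics/s3.png

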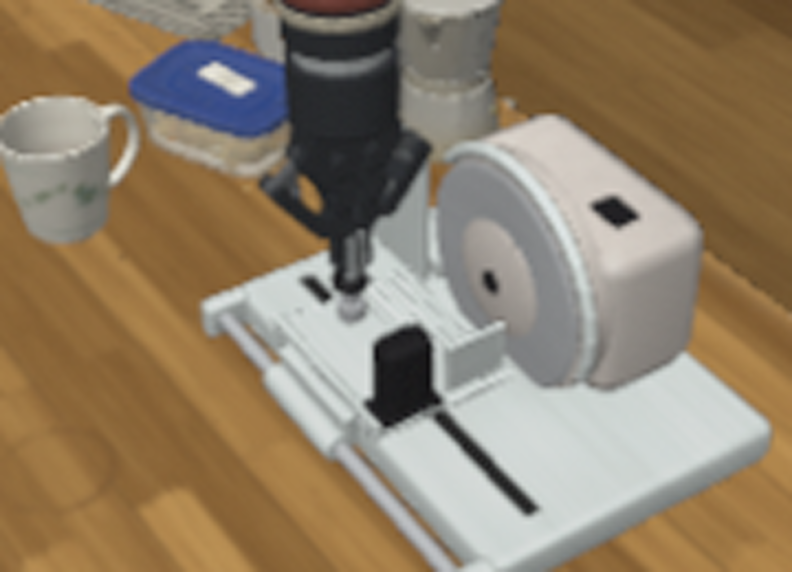

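Emit:
jog_arm(
  increments=[
    [[0, 0.002, 0, -0.004, 0], [0, 0.002, 0, -0.0002, 0], [0, 0.002, 0, -0.0002, 0]],
  ],
)

```text
time_s: 9.45
position: [544.4, 133.9, 94.3]
tool_rot: [-0.333, 1.503, -1.956]
contact_force: [-0.4, -0.1, 1.5]
opening: -0.002
```

Emit:
jog_arm(
  increments=[
    [[0, 0.002, 0, -0.0003, 0], [0, 0.002, 0, -0.0003, 0]],
  ],
)

```text
time_s: 9.65
position: [544.5, 134.0, 90.6]
tool_rot: [-0.317, 1.503, -1.94]
contact_force: [-0.5, -2.6, 2.5]
opening: 0.003
```

Emit:
jog_arm(
  increments=[
    [[0, 0.002, 0, -0.0003, 0], [0, 0.002, 0, -0.0003, 0]],
  ],
)

```text
time_s: 9.85
position: [544.5, 134.1, 86.5]
tool_rot: [-0.309, 1.502, -1.932]
contact_force: [-1.2, -2.3, 2.7]
opening: 0.001
```

Emit:
jog_arm(
  increments=[
    [[0, 0.002, 0, -0.0002, 0], [0, 0.002, 0, -0.0002, 0]],
  ],
)

```text
time_s: 10.05
position: [544.5, 134.1, 82.3]
tool_rot: [-0.303, 1.502, -1.927]
contact_force: [-0.3, -2.0, 3.1]
opening: 0.004
```

Emit:
jog_arm(
  increments=[
    [[0, 0.0015, 0, -0.0001, 0], [0, 0.0015, 0, -0.0001, 0]],
  ],
)

```text
time_s: 10.25
position: [545.1, 134.2, 81.8]
tool_rot: [-0.273, 1.503, -1.896]
contact_force: [-7.5, -2.3, 26.7]
opening: -0.003
```

Emit:
jog_arm(
  increments=[
    [[0, 0.002, 0, -0.0001, 0], [0, 0.002, 0, -0.0001, 0]],
  ],
)

```text
time_s: 10.45
position: [545.1, 134.2, 81.7]
tool_rot: [-0.243, 1.503, -1.865]
contact_force: [-8.9, -2.1, 27.5]
opening: -0.001
```

Emit:
jog_arm(
  increments=[
    [[0, -0.005, 0, 0, 0], [0, -0.02, 0, 0, 0], [0, -0.03, 0, 0, 0], [0, -0.03, 0, 0, 0], [0, -0.03, 0, 0.03, 0], [0, -0.02, 0, 0.04, 0], [0, 0, 0, 0.04, 0], [0, 0, 0, 0.04, 0]],
  ],
)

```text
time_s: 11.25
position: [540.4, -4.4, 229.7]
tool_rot: [-0.271, 1.508, -1.884]
contact_force: [0.3, -0.5, -0.4]
opening: -0.005
```

Emit:
jog_arm(
  increments=[
    [[0, 0, 0, 0.04, 0], [0, 0, 0, 0.04, 0], [0, 0, 0, 0.04, 0], [0, 0, 0, 0.03, 0], [0, 0, 0, 0, 0]],
  ],
)

```text
time_s: 11.75
position: [534.2, -163.1, 238.9]
tool_rot: [-0.22, 1.51, -1.836]
contact_force: [0.6, 0.7, 0.3]
opening: -0.002
```

```bash
python3 -c "
from h import *
plan([544.5,133,94])
cv2.imwrite('pics/s4.png',cv2.resize(viewer.snapshot('scene')[120:250,150:330],None,fx=4.4,fy=4.4,interpolation=2))
cv2.imwrite('pics/t4.png',cv2.resize(viewer.snapshot('top')[100:300,100:420],None,fx=2.5,fy=2.5,interpolation=2))"
```

```text
t 11.75 pos [ 534.2 -163.1  238.9] F [0.6 0.7 0.3] open -0.0016051220601635005
toolx [-0.016 -0.058 -0.998] tooly [ 0.999 -0.046 -0.013] toolz [-0.045 -0.997  0.059]
shift [ 0.1272 -0.0015 -0.3043]
heading of tooly -2.65 joints [-0.392  0.349 -0.052  1.162 -0.06   1.224]
```

View pics/s4.png

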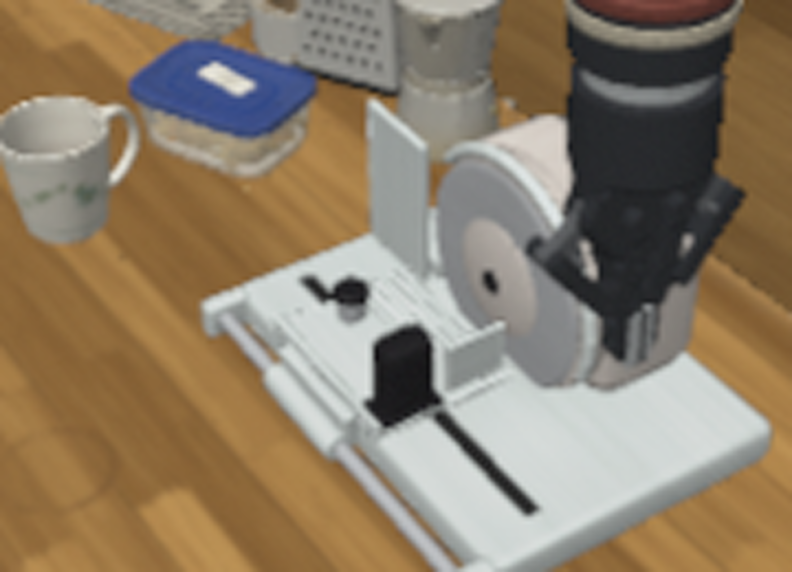

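View pics/t4.png

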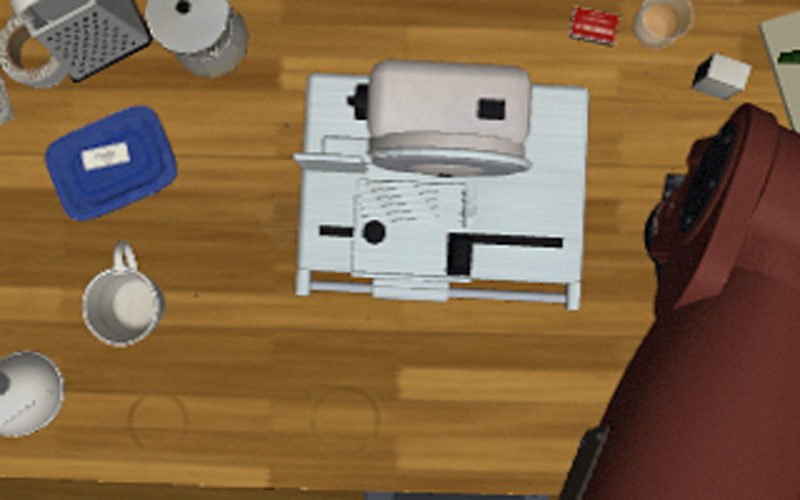

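The knob sits visibly lower, at (350,295) in the scene crop. The handle has not moved, still at (403,375), and the mug and tub are where they were. The arm is clear, so I am handing in.

```bash
python3 -c "
from bench import robot
print(robot.close_job())"
```

```text
the job is handed in; nothing more can be done
None
```

The carriage is home against its stop and the lock knob is fully down. I handed the job in at about 12 s of the 45 s; no verdict was given.

- **Breaking loose:** with the fingers shut against the handle, the carriage gave way at about 13 N after at least 9 mm of travel. It then slid with 1–3 N.
- **Reaching the stop:** I eased it on in 2–2.5 mm steps until it held firm at about 97.5 mm of travel. It did not move under the 13–15 N readings.
- **Locking:** the knob went down with about 3 N, past the 3 mm false landing, to a fingertip height of 81.7 mm (82 mm expected fully down).
- **Last checks:** the final pictures show the knob lowered, the carriage unmoved, and the mug and tub in place with the arm clear. The arm hides the jar in the last top view. It was last seen after the carriage reached the stop, and I made no move near it.
- **Less clean:**
  - The final press on the bottomed knob read about 27.5 N vertically, 29 N in total. That is close to the 30 N limit. Force is only reported at the end of each move, so a brief higher peak cannot be ruled out.
  - The tool picked up a tilt of about 4° during the pushing.
  - The two cameras differed by about 7 mm on the knob's y position, so I used the mean, which matched the travel measured by the arm.

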